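# Draw the bolt and press open the cashbox's touch-latch lid

## Task

The black cashbox has two push-to-open lids side by side, a wide one and a narrow one, and a steel bolt lies over the front edge of the wide lid. Without gripping or lifting anything, first push the bolt's upright tab with a fingertip all the way back off the wide lid, towards the box's front, then press the wide lid down near its front edge until the catch lets go, and take the finger up and away so that the spring raises the lid ajar. Leave that lid standing where the spring leaves it (do not swing it farther), keep the narrow lid shut, and leave everything else on the table where it stands.

Things in the scene. Friction and masses are not known exactly. Their poses are not given: they have to be found in the camera images.
- cashbox: black plastic box fixed to the table, 220 (x) by 310 (y) mm, top 80 mm up; origin: centre of underside; -x is its front (robot side), +y its left. Solid front deck x -110 to -44 mm. Behind it two grey lids, x -40 (front edge) to 90 (hinge), tops at z 82: wide lid y -34 to 136, narrow lid y -136 to -54. Steel bolt on the deck at y 90, in a track 28 mm wide
- bolt_tab (a point): centre of the top edge of the bolt's upright steel tab (6 mm thick in box x, 18 wide in y, foot 88.5 and top 114 mm above the table); moves with the bolt. The bolt's flat bar (18 mm wide, top 88.5 mm up) runs from 4 mm in front of this point to 50 mm behind it (+x), its tail over the lid's edge. A fingertip has room above the bar at the tab's +x face
- bolt (a joint): travel of the bolt, m: 0 = fully over the wide lid (14 mm overlap), clear of it from 0.014, 0.030 = drawn fully back (towards the box's -x side), end stop. It slides stiffly (about 1.5 N) and stays where it is left
- wide_lid_press (a point): centre of the top of the round press pad (26 mm across, 1.5 mm high, black rubber) on the wide lid, 20 mm behind the lid's front edge, 110 mm from its hinge; shut, it is 83.5 mm above the table at box x -20, y 16 mm; moves with the lid
- wide_lid (a joint): angle, rad: 0 = shut, latched; negative = pressed down (stop at -0.055, 6 mm at the pad); positive = opening upward about its far (+x) edge. Sprung: about 3.5 N at the pad starts it down, 4 to 6 N press it fully. The latch lets go past -0.025 (3 mm at the pad); as the finger rises the lid follows and stays ajar near 0.37. The bolt, if not drawn, keeps it down. It does not re-latch
- narrow_lid (a joint): angle of the narrow lid, rad, same kind of touch latch and signs; must stay shut (0). It has the same press pad, at box x=-20, y=-95 mm
- mug: aluminium mug, 76 mm wide, 85 mm tall, handle at its +y; origin under its centre; stands left of the cashbox
- dish: small wooden dish, 68 mm wide, 22 mm tall; origin under its centre; left of the cashbox, holds the marble
- marble_center (a point): centre of the glass marble, 16 mm across, lying in the dish
- top: wooden spinning top, 52 mm wide, 60 mm tall, standing on its flat crown with the tip up; origin under its centre; right of the cashbox
- padlock: brass padlock with steel shackle, about 70 by 42 by 20 mm, lying flat; origin under the centre of its brass case; right of the cashbox
- book: paperback book, 180 by 115 by 22 mm, lying flat; origin under its centre; far right
- bottle: clear plastic water bottle, 66 mm wide, 200 mm tall; origin under its centre; near right
- fan: white plastic desk fan with a knob on its foot, 150 mm wide, 245 mm tall; origin under the centre of its round foot; far left

How it is judged:
On the way, in this order (a step that is already met when the one before it is completed fails the run):
1. the bolt is drawn back off the wide lid, at least 22 mm of its 30 mm, while that lid is still shut (value of joint bolt above 0.022 m and value of joint wide_lid below 0.05 rad), for 0.1 s.
2. the wide lid is pressed down past 0.015 rad with the bolt drawn (value of joint bolt above 0.022 m and value of joint wide_lid below -0.015 rad).
At the end, for the whole second after the job is handed in: the bolt is drawn back at least 22 mm, the wide lid stands still and ajar between 0.25 and 0.5 rad, the narrow lid is shut, and every other thing is within 25 mm of where it was (value of joint bolt above 0.022 m and value of joint wide_lid between 0.25 and 0.5 rad and velocity of joint wide_lid between -0.1 and 0.1 rad/s and value of joint narrow_lid between -0.02 and 0.03 rad and distance of each of mug, dish, marble_center, top, padlock, book, bottle, fan from where it was at the start of the episode below 0.025 m); the robot touches nothing.
It fails at once if the wide lid is pressed down (past 0.018 rad) before the bolt is off it (value of joint wide_lid below -0.018 rad and value of joint bolt below 0.014 m).
It fails at once if the wide lid is lifted or swung open well past ajar (over 0.65 rad) (value of joint wide_lid above 0.65 rad).
It fails at once if the narrow lid springs open (value of joint narrow_lid above 0.06 rad).
It fails at once if one of the other things is pushed, lifted or carried more than 25 mm (not (distance of each of mug, dish, marble_center, top, padlock, book, bottle, fan from where it was at the start of the episode below 0.025 m)).
It also fails if it takes over 38 s, if anything falls off the work surface, if the arm or the gripper's body presses on something with over 40 N, if the wrist force passes 120 N, or if a joint passes its speed limit or range.

## Robot

A 6-joint arm with a two-finger parallel gripper is mounted at the origin on the work surface. World frame = base frame: x ahead of the robot, y to its left, z up, the work surface at z = 0. Lengths are in m, angles in rad, forces in N, time in s.
With the tool pointing down it reaches from about 0.35 to 0.85 m from the base axis. Payload 8.1 kg.
Tool frame: the origin (TCP) lies on the mounting face of the last link; the fingertips stand 186 mm ahead of it and the grasp point (between the pads) lies 167 mm ahead of it; z points along the fingers, y is the line along which they close (so a half turn about z gives the same grasp; the last joint's range is limited). The gripper opens to 93 mm and grips with 3 to 60 N. Pads are 15 mm wide; open, the fingers measure 128 mm over their backs; the gripper's body (75 mm by 188 mm) begins 65 mm behind the grasp point.
Start: joints at [1.047, 0.13, 1.488, -0, 1.523, -0.085], TCP at [0.255, 0.543, 0.405] pointing down, gripper open.
Joint ranges: [-2.96, 2.96], [-0.89, 2.26], [0.02, 2.5], [-1.34, 4.48], [0, 2.73], [-2.66, 2.66]. Speed limits (rad/s): [2.39, 2.39, 2.79, 3.14, 3.14, 3.14].

## Interface

Orientations are given as a rotation vector (axis times angle).
In Python, from plant import * gives the robot as it stands. The module is installed in compiled form; this text tells all that it offers.
- The arm moves only by the tool arm_command, never from a script. Its argument "increments" is a list of rows, each a list of 6 numbers: the shift along the tool's x, y, z in units of 0.2 m (1.0 is 0.2 m), then the turn, a rotation vector about the tool's x, y, z in units of pi rad (1.0 is pi rad). A call has exactly 5 rows; each row is the pose to reach, as a shift and turn from the pose commanded when the call began, along the tool's axes at that moment, turning the shorter way round; what a row does not reach only later rows make up. A row lasts 1/8 s, in which the tool goes at most 62.5 mm and 10.7 degrees, less where a joint would pass 70% of its speed; a pose out of reach is approached as far as the arm can. A call with a number of a shift or a turn outside -1 to 1 is refused whole. A call with a gripper value outside its range is refused whole. "fingers" is the closure, from -1 (fully open) to 1 (shut), set as the call begins (left out, the last holds). The fingers move at their own pace and stop on an object; "force" is the grip in N (left out, the last holds). Time passes only in rows, so rows that repeat a pose let the fingers close, or fill a call up. It gives the time, the measured TCP pose, the force, the opening and the grip force at its end, in the units of the state.
- read_state(): the state, without advancing time (a new reading comes with each control period).
- read_camera(name): name is "scene" or "top"; returns a dict with "image" (420x560x3 uint8, red, green, blue), "fx", "fy", "cx", "cy" (pixels), "k1" (the pictures are not rectified: a ray, as slopes to the right and down, at radius r is drawn at 1 + k1 r^2 times it, then the intrinsics apply), "T" (4x4, takes a point from camera to world coordinates). Camera axes: x right, y down, z forward; pixel columns grow to the right and rows downward; lengths in m; the calibration is good to about 2 mm. A picture is of the moment at which its call begins. There is no depth.
- close_job(): hands the job in; it is judged then, once.
The state is a dict: "t": time; "q": joint angles; "dq": joint speeds; "joint_torque": joint torques, N m; "tool_pos": TCP position; "orientation": TCP orientation; "force": force on the tool from outside, world axes, zero at the start; "wrist_torque": the same for the moment, N m; "opening": finger opening in m; "gripper_force": force on a finger pad.
Only numpy, scipy, OpenCV 4.12 (cv2) and the standard library are available. Lean on these libraries where they do the work, as an engineer would, in place of code of your own. Each camera call takes 0.05 s, during which the arm holds its last target. There are 200 camera calls.

## Working session

There is one attempt and no reset: what is moved stays moved. The work goes in short steps, Python scripts to look and compute and a tool call to move; the robot and the scene stay as the last step left them, time stands still between calls to the robot, and variables do not carry over. Pictures are saved under pics/ and viewed, at most 10 in all, crops included, and the job is handed in when it is done.

Besides the shell and the picture viewer there is one more tool, called after ">>>" as name(argument=value, ...) on one line, values as JSON. arm_command: Moves the arm, as the interface text tells. Shifts and turns lie within -1 to 1; 1 stands for 0.2 m of shift or pi rad of turn. Its arguments: {"type":"object","properties":{"increments":{"type":"array","items":{"type":"array","items":{"type":"number","minimum":-1,"maximum":1}}},"fingers":{"type":"number"},"force":{"type":"number"}},"required":["increments"]}

```bash
mkdir -p pics
cat > h.py <<'E'
from plant import *
import numpy as np, cv2
from scipy.spatial.transform import Rotation as R
def snap(n,f):
    c=read_camera(n); cv2.imwrite(f,c["image"][:,:,::-1])
    np.savez('pics/'+n+'.npz',**{k:v for k,v in c.items()}); return c
def ray(c,u,v):
    x,y=(u-c["cx"])/c["fx"],(v-c["cy"])/c["fy"]; a,b=x,y
    for _ in range(30):
        s=1+c["k1"]*(a*a+b*b); a,b=x/s,y/s
    return c["T"][:3,:3]@[a,b,1],c["T"][:3,3]
def atz(c,u,v,z):
    d,o=ray(c,u,v); return o+d*(z-o[2])/d[2]
E
python3 - <<'E'
from h import *
for n in("scene","top"):
    c=snap(n,f"pics/{n}0.png"); print(n,c["fx"],c["k1"],c["T"].round(3).tolist())
s=read_state();print(s["t"],s["tool_pos"],s["orientation"],s["opening"])
print(R.from_rotvec(s["orientation"]).as_matrix().round(3))
E
```

```text
scene 514.2351798378711 0.03323529738892182 [[-0.529, 0.612, -0.587, 1.536], [0.848, 0.368, -0.38, 0.653], [-0.017, -0.699, -0.714, 1.269], [0.0, 0.0, 0.0, 1.0]]
top 413.3729826038109 0.04217106542479722 [[0.029, -0.99, 0.141, 0.42], [-1.0, -0.029, -0.003, 0.04], [0.008, -0.141, -0.99, 1.218], [0.0, 0.0, 0.0, 1.0]]
0.1 [0.25478911 0.54299017 0.40380207] [-6.83602484e-01 -3.06579464e+00  2.46520552e-03] 0.09298418947008892
[[-0.905  0.425 -0.001]
 [ 0.425  0.905 -0.001]
 [ 0.    -0.002 -1.   ]]
```

View pics/top0.png

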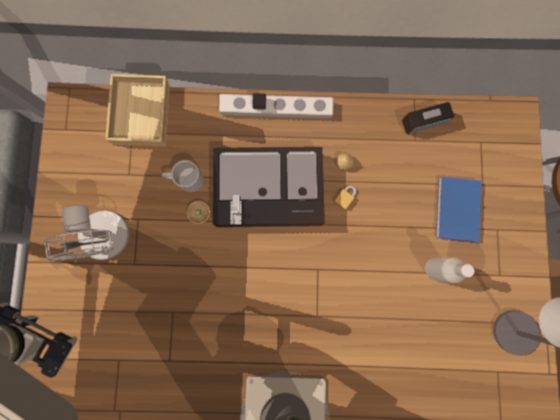

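View pics/scene0.png

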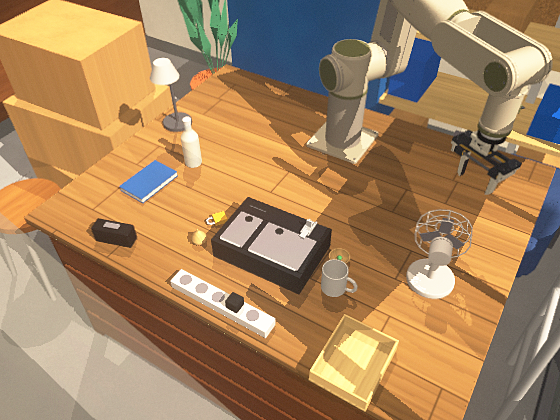

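The top view shows the box at about cols 213-324, rows 147-226, with the bolt at about (236,209) and the wide pad at (263,191). I'll zoom in on both views to measure.

Run:
```python
import cv2
a=cv2.imread('pics/top0.png')[140:235,205:332]; cv2.imwrite('pics/tc.png',cv2.resize(a,None,fx=6,fy=6,interpolation=cv2.INTER_CUBIC))
a=cv2.imread('pics/scene0.png')[190:290,205:335]; cv2.imwrite('pics/sc.png',cv2.resize(a,None,fx=6,fy=6,interpolation=cv2.INTER_CUBIC))
```

```text
(no output)
```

View pics/tc.png

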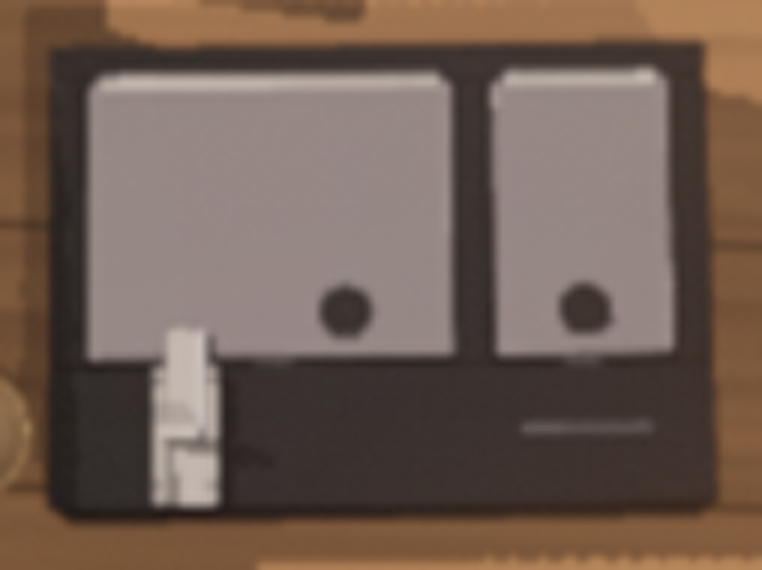

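View pics/sc.png

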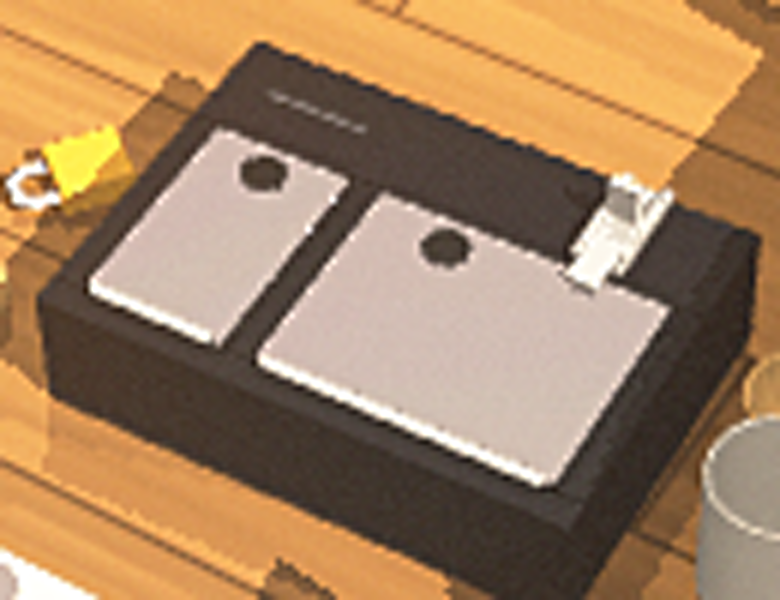

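The top crop shows the wide pad at (345,311), the narrow pad at (585,307) and the bolt tail at (187,327). The scene crop shows the wide pad at (446,247), the narrow pad at (265,173), the bolt tail at (583,282) and the tab top near (640,180). I'll fit the box pose to both views.

Run:
```python
from h import *
from scipy.optimize import least_squares
M={'top':((205,140),[((345,311),(-20,16,83.5)),((585,307),(-20,-95,83.5)),((88,360),(-40,136,82)),((453,354),(-40,-34,82)),((495,355),(-40,-54,82)),((674,351),(-40,-136,82))],[(187,327)]),
'scene':((205,190),[((446,247),(-20,16,83.5)),((265,173),(-20,-95,83.5)),((380,193),(-40,-34,82)),((670,308),(-40,136,82)),((220,127),(-40,-136,82)),((348,182),(-40,-54,82))],[(583,282)])}
obs=[];B=[]
for n,(o,l,b) in M.items():
    c=dict(np.load(f'pics/{n}.npz'))
    f=lambda p,z:atz(c,(p[0]+.5)/6-.5+o[0],(p[1]+.5)/6-.5+o[1],z)[:2]
    obs+=[(f(p,q[2]/1e3),np.array(q[:2])/1e3,n) for p,q in l]; B+=[f(b[0],.0885)]
def T(p,q): return R.from_euler('z',p[2]).as_matrix()[:2,:2]@q+p[:2]
def fit(O): return least_squares(lambda p:np.concatenate([T(p,q)-w for w,q,_ in O]),[.5,0,0],loss='soft_l1',f_scale=.003).x
for n in M: print(n,fit([o for o in obs if o[2]==n]))
p=fit(obs);print(p,np.degrees(p[2]));
for w,q,n in obs: print(n,q,((T(p,q)-w)*1e3).round(1))
Ri=R.from_euler('z',p[2]).as_matrix()[:2,:2].T
print('tail in box',[Ri@(b-p[:2]) for b in B])
for q in [(-.020,.016),(-.076,.09),(-.106,.09),(-.04,.136)]: print(q,T(p,np.array(q)))
# open space: neighbours
c=dict(np.load('pics/top.npz'))
for n,u,v,z in [('mug',187,175,.085),('dish',199,212,.02),('fan',80,240,.24)]: print(n,atz(c,u,v,z))
```

```text
top [0.63704545 0.06529192 0.04567365]
scene [0.63512197 0.06648183 0.04117393]
[0.6361375  0.06590003 0.04377884] 2.508342976561634
top [-0.02   0.016] [-1.5  0.5]
top [-0.02  -0.095] [-1.9  0.9]
top [-0.04   0.136] [-0.5  1.5]
top [-0.04  -0.034] [-0.9  0.3]
top [-0.04  -0.054] [-0.1 -0.2]
top [-0.04  -0.136] [-0.9  0.9]
scene [-0.02   0.016] [ 1.9 -0.2]
scene [-0.02  -0.095] [ 2.5 -0.6]
scene [-0.04  -0.034] [ 0.3 -0.2]
scene [-0.04   0.136] [ 0.8 -0.4]
scene [-0.04  -0.136] [ 1.7 -1.4]
scene [-0.04  -0.054] [-0.8 -1.2]
tail in box [array([-0.02584865,  0.08814972]), array([-0.0301545 ,  0.09188096])]
(-0.02, 0.016) [0.61545642 0.0810094 ]
(-0.076, 0.09) [0.55627148 0.15248767]
(-0.106, 0.09) [0.52630022 0.15117472]
(-0.04, 0.136) [0.5902238  0.20001913]
mug [0.6567782 0.2909275 0.085    ]
dish [0.56172605 0.26410418 0.02      ]
fan [0.46204079 0.49460497 0.24      ]
```

```bash
cat >> h.py <<'E'
BR=R.from_euler('z',.0438).as_matrix(); BO=np.array([.6361,.0659,0])
TR=np.column_stack([-BR[:,0],BR[:,1],[0,0,-1]])
def inc(P,rot=True):  # P: fingertip, world -> one row
    s=read_state(); A=R.from_rotvec(s["orientation"]).as_matrix()
    d=A.T@(np.array(P)+[0,0,.186]-s["tool_pos"])/.2
    r=R.from_matrix(A.T@TR).as_rotvec()/np.pi
    print('t',s["t"],'tip',(s["tool_pos"]+A[:,2]*.186).round(4),'box',(BR.T@(s["tool_pos"]+A[:,2]*.186-BO)*1e3).round(1),'F',s["force"].round(2),'open',s["opening"])
    print('inc',d.round(4),r.round(4))
def box(x,y,z): return BO+BR@[x/1e3,y/1e3,z/1e3]
E
python3 -c "
from h import *
inc([.33,.24,.25])"
```

```text
t 0.1 tip [0.2546 0.5427 0.2178] box [-360.2  493.1  217.8] F [-0.61  0.05  0.06] open 0.09298418947008892
inc [-0.984  -1.2119 -0.1592] [-0.0005 -0.0002 -0.1536]
```

>>> arm_command(increments=[[-0.16,-0.2,-0.03,0,0,-0.03],[-0.32,-0.4,-0.06,0,0,-0.06],[-0.48,-0.6,-0.09,0,0,-0.09],[-0.65,-0.8,-0.12,0,0,-0.12],[-0.81,-1.0,-0.13,0,0,-0.1536]], fingers=1, force=20)

```text
t: 0.72
tool_pos: [0.3167, 0.2917, 0.4308]
orientation: [-0.074, 3.14, 0.0]
force: [1.3, -1.2, 0.6]
opening: 0.0474
gripper_force: 0.0
```

```bash
python3 -c "
from h import *
inc(box(-45,90,200))"
```

```text
t 0.725 tip [0.3168 0.2917 0.2448] box [-309.2  239.6  244.8] F [ 1.28 -1.22  0.61] open 0.04743261499461379
inc [-1.3184 -0.7525  0.2248] [0.     0.0001 0.0011]
```

>>> arm_command(increments=[[-0.2,-0.15,0,0,0,0],[-0.4,-0.3,0.04,0,0,0],[-0.6,-0.45,0.08,0,0,0],[-0.8,-0.6,0.12,0,0,0],[-1.0,-0.75,0.15,0,0,0]])

```text
t: 1.35
tool_pos: [0.524, 0.1509, 0.3999]
orientation: [0.068, -3.14, 0.0]
force: [0.7, 0.4, 1.0]
opening: 0.0015
gripper_force: 0.0
```

```bash
python3 -c "
from h import *
inc(box(-48,90,130))"
```

```text
t 1.35 tip [0.5238 0.1509 0.2139] box [-108.4   89.9  213.9] F [0.71 0.4  1.03] open 0.00148021675419642
inc [-0.3017  0.0007  0.4193] [ 0.     -0.0003 -0.0001]
```

>>> arm_command(increments=[[-0.15,0,0.1,0,0,0],[-0.3,0,0.2,0,0,0],[-0.3,0,0.35,0,0,0],[-0.3,0,0.42,0,0,0],[-0.3,0,0.42,0,0,0]])

```text
t: 1.98
tool_pos: [0.5821, 0.1548, 0.3154]
orientation: [0.069, -3.138, 0.001]
force: [0.2, 0.3, -0.0]
opening: 0.0002
gripper_force: 0.0
```

Run:
```python
from h import *
inc(box(-48,90,98))
ims=[cv2.resize(snap(n,f'pics/{n}1.png')["image"][a:a+95,b:b+127],None,fx=6,fy=6)[:,:,::-1] for n,a,b in(("scene",170,240),)]
cv2.imwrite('pics/s1c.png',ims[0])
```

```text
t 1.975 tip [0.5816 0.1547 0.1294] box [-50.6  91.1 129.4] F [ 0.18  0.31 -0.01] open 0.00017484293458393588
inc [-0.0105 -0.0058  0.1568] [-0.0001 -0.0009  0.    ]
```

View pics/s1c.png

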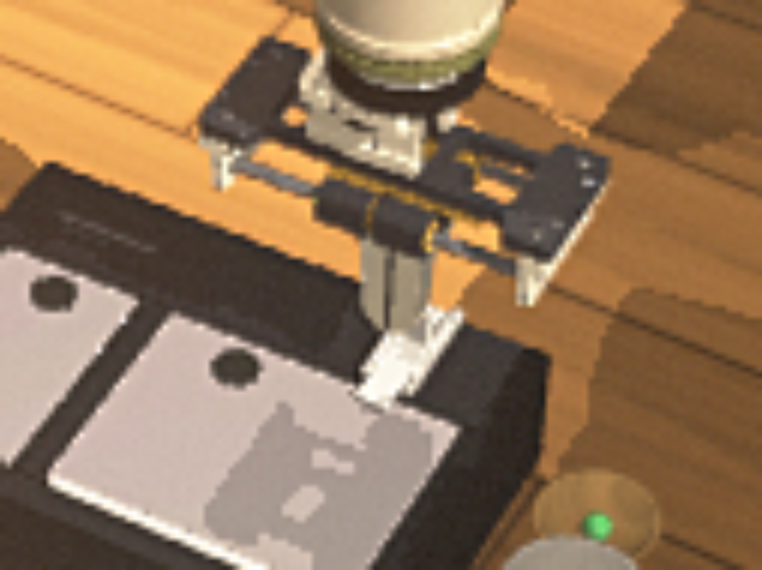

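The closed fingers are above the bolt bar, at crop (400,320), just behind the tab at (440,330). Next I'll lower them and check the force.

>>> arm_command(increments=[[0,0,0.05,0,0,0],[0,0,0.1,0,0,0],[0,0,0.14,0,0,0],[0,0,0.16,0,0,0],[0,0,0.16,0,0,0]])

```text
t: 2.65
tool_pos: [0.5827, 0.1548, 0.2843]
orientation: [0.069, -3.14, 0.0]
force: [-0.8, 0.1, 0.5]
opening: 0.0004
gripper_force: 0.0
```

>>> arm_command(increments=[[0.03,0,0,0,0,0],[0.06,0,0,0,0,0],[0.09,0,0,0,0,0],[0.12,0,0,0,0,0],[0.14,0,0,0,0,0]])

```text
t: 3.28
tool_pos: [0.5546, 0.1536, 0.285]
orientation: [-0.069, 3.14, 0.0]
force: [1.2, -0.2, -0.1]
opening: 0.0003
gripper_force: 0.8
```

```bash
python3 -c "
from h import *
inc(box(-92.5,90,97))"
```

```text
t 3.275 tip [0.5548 0.1536 0.099 ] box [-77.4  91.2  99. ] F [ 1.19 -0.15 -0.12] open 0.0002831530155717008
inc [ 0.0748 -0.0059  0.0099] [ 0.      0.0002 -0.    ]
```

>>> arm_command(increments=[[0.02,0,0,0,0,0],[0.04,0,0,0,0,0],[0.06,0,0,0,0,0],[0.075,0,0,0,0,0],[0.075,0,0,0,0,0]])

```text
t: 3.9
tool_pos: [0.5396, 0.1529, 0.2846]
orientation: [0.069, -3.14, 0.0]
force: [0.4, -0.2, 1.6]
opening: 0.0003
gripper_force: 0.1
```

Run:
```python
from h import *
inc(box(-92.5,90,97))
a=[cv2.resize(snap(n,f'pics/{n}2.png')["image"][a:a+95,b:b+66],None,fx=6,fy=6,interpolation=2)[:,:,::-1] for n,a,b in(("scene",180,270),("top",150,210))]
cv2.imwrite('pics/c2.png',np.hstack(a))
```

```text
t 3.9 tip [0.5395 0.1529 0.0986] box [-92.7  91.1  98.6] F [ 0.4  -0.19  1.55] open 0.0002997031219966003
inc [-0.0004 -0.0057  0.008 ] [-0.     -0.0002  0.    ]
```

View pics/c2.png

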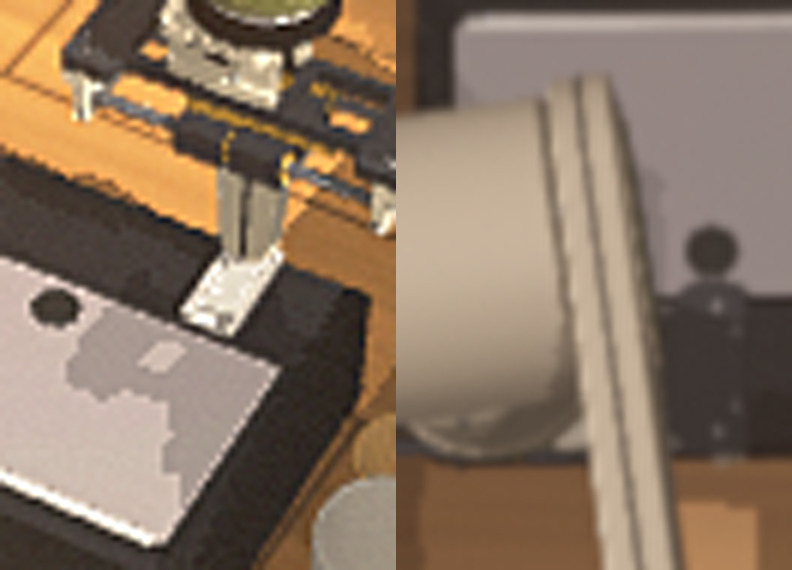

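The scene crop shows the bolt tail, at (200,320), now clear of the lid edge. I'll push on gently towards the end stop to gain margin.

>>> arm_command(increments=[[0.005,0,0,0,0,0],[0.01,0,0,0,0,0],[0.01,0,0,0,0,0],[0.01,0,0,0,0,0],[0.01,0,0,0,0,0]])

```text
t: 4.62
tool_pos: [0.538, 0.1528, 0.2847]
orientation: [-0.069, 3.141, -0.0]
force: [1.6, -0.6, -2.1]
opening: 0.0004
gripper_force: 1.3
```

Run:
```python
from h import *
inc(box(-48,90,200))
```

```text
t 4.625 tip [0.538  0.1528 0.0987] box [-94.2  91.1  98.7] F [ 1.55 -0.55 -2.06] open 0.00035043130710387825
inc [-0.2311 -0.0057 -0.5063] [-0.      0.0001 -0.    ]
```

>>> arm_command(increments=[[0.005,0,0,0,0,0],[0.01,0,0,0,0,0],[0.01,0,0,0,0,0],[0.01,0,0,0,0,0],[0.01,0,0,0,0,0]])

```text
t: 5.25
tool_pos: [0.5371, 0.1527, 0.285]
orientation: [-0.068, 3.136, 0.001]
force: [12.8, 0.6, -9.0]
opening: 0.0005
gripper_force: 6.2
```

Run:
```python
from h import *
inc(box(-48,90,200))
```

```text
t 5.25 tip [0.538  0.1528 0.099 ] box [-94.3  91.1  99. ] F [12.82  0.59 -9.05] open 0.0004820039758268437
inc [-0.2376 -0.005  -0.5041] [ 0.0001  0.0014 -0.0001]
```

The end stop is reached. I'll back off, rise, and move over the pad.

>>> arm_command(increments=[[-0.05,0,0,0,0,0],[-0.1,0,-0.03,0,0,0],[-0.12,0,-0.12,0,0,0],[-0.15,0,-0.25,0,0,0],[-0.18,-0.1,-0.3,0,0,0]])

```text
t: 5.88
tool_pos: [0.5737, 0.1347, 0.348]
orientation: [-0.072, 3.137, 0.001]
force: [-0.2, -0.6, -0.2]
opening: 0.0002
gripper_force: 0.0
```

Run:
```python
from h import *
inc(box(-20,16,110))
```

```text
t 5.875 tip [0.5744 0.1349 0.162 ] box [-58.6  71.6 162. ] F [-0.17 -0.55 -0.19] open 0.00020055105481775714
inc [-0.1952 -0.2781  0.2606] [0.0002 0.0012 0.0006]
```

>>> arm_command(increments=[[-0.08,-0.1,0,0,0,0],[-0.15,-0.2,0.05,0,0,0],[-0.19,-0.27,0.15,0,0,0],[-0.19,-0.27,0.25,0,0,0],[-0.19,-0.27,0.25,0,0,0]])

```text
t: 6.5
tool_pos: [0.6115, 0.0821, 0.2904]
orientation: [0.068, -3.134, -0.0]
force: [0.2, 0.7, -0.2]
opening: 0.0007
gripper_force: 0.0
```

Run:
```python
from h import *
inc(box(-20,16,79))
im=snap("scene",'pics/s3.png')["image"][170:265,230:357]
cv2.imwrite('pics/c3.png',cv2.resize(im,None,fx=6,fy=6,interpolation=2)[:,:,::-1])
```

```text
t 6.5 tip [0.6102 0.0821 0.1044] box [-25.2  17.3 104.4] F [ 0.16  0.73 -0.16] open 0.0006698449905208583
inc [-0.0201 -0.0065  0.1267] [ 0.0001 -0.0022 -0.0001]
```

View pics/c3.png

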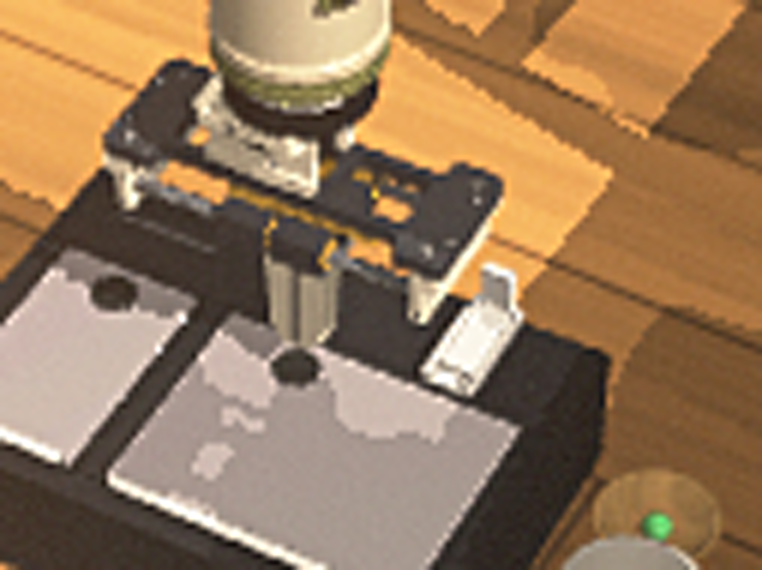

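The bolt is fully drawn, with its tail at crop (450,380) clear of the lid. The fingers are just above the pad at (295,365). Now the press.

>>> arm_command(increments=[[-0.02,-0.005,0.04,0,0,0],[-0.02,-0.005,0.08,0,0,0],[-0.02,-0.005,0.1,0,0,0],[-0.02,-0.005,0.115,0,0,0],[-0.02,-0.005,0.125,0,0,0]])

```text
t: 7.18
tool_pos: [0.6171, 0.0813, 0.2698]
orientation: [-0.069, 3.141, 0.0]
force: [-2.5, -0.0, 3.3]
opening: 0.0007
gripper_force: 1.8
```

Run:
```python
from h import *
inc(box(-20,16,79))
```

```text
t 7.175 tip [0.6171 0.0813 0.0838] box [-18.3  16.2  83.8] F [-2.51 -0.03  3.25] open 0.000698527919234264
inc [ 0.0085 -0.001   0.024 ] [0. 0. 0.]
```

>>> arm_command(increments=[[0,0,0.008,0,0,0],[0,0,0.016,0,0,0],[0,0,0.022,0,0,0],[0,0,0.024,0,0,0],[0,0,0.024,0,0,0]])

```text
t: 7.8
tool_pos: [0.6171, 0.0813, 0.2657]
orientation: [-0.069, 3.141, 0.0]
force: [-3.9, -0.2, 5.4]
opening: 0.0006
gripper_force: 2.7
```

Run:
```python
from h import *
inc(box(-20,16,79))
```

```text
t 7.8 tip [0.6171 0.0813 0.0797] box [-18.3  16.2  79.7] F [-3.88 -0.17  5.41] open 0.0005798830617959062
inc [ 0.0085 -0.0009  0.0034] [ 0.  0. -0.]
```

>>> arm_command(increments=[[0,0,0.006,0,0,0],[0,0,0.006,0,0,0],[0,0,-0.02,0,0,0],[0,0,-0.07,0,0,0],[0,0,-0.14,0,0,0]])

```text
t: 8.43
tool_pos: [0.6172, 0.0812, 0.2938]
orientation: [-0.069, 3.141, -0.0]
force: [1.6, -0.3, 0.3]
opening: 0.0003
gripper_force: 0.3
```

>>> arm_command(increments=[[0,0,-0.08,0,0,0],[0,0,-0.17,0,0,0],[0,0,-0.3,0,0,0],[0,0,-0.45,0,0,0],[0,0,-0.6,0,0,0]])

```text
t: 9.05
tool_pos: [0.6169, 0.0812, 0.4148]
orientation: [-0.069, 3.141, -0.0]
force: [0.7, 0.1, 0.0]
opening: 0.0007
gripper_force: 0.0
```

>>> arm_command(increments=[[0.1,0,-0.1,0,0,0],[0.3,0,-0.1,0,0,0],[0.55,0,-0.1,0,0,0],[0.8,0,-0.1,0,0,0],[0.9,0,-0.1,0,0,0]])

```text
t: 9.68
tool_pos: [0.4352, 0.0733, 0.4338]
orientation: [-0.069, 3.14, 0.0]
force: [0.7, -0.1, -0.4]
opening: 0.0007
gripper_force: 0.0
```

Run:
```python
from h import *
inc(box(-20,16,79))
im=snap("scene",'pics/s4.png')["image"][160:310,170:370]
cv2.imwrite('pics/c4.png',cv2.resize(im,None,fx=4,fy=4,interpolation=2)[:,:,::-1])
```

```text
t 9.675 tip [0.4353 0.0734 0.2478] box [-200.3   16.2  247.8] F [ 0.74 -0.06 -0.36] open 0.0006971854382314089
inc [-0.9014 -0.0013  0.8448] [-0.      0.0002  0.0001]
```

View pics/c4.png

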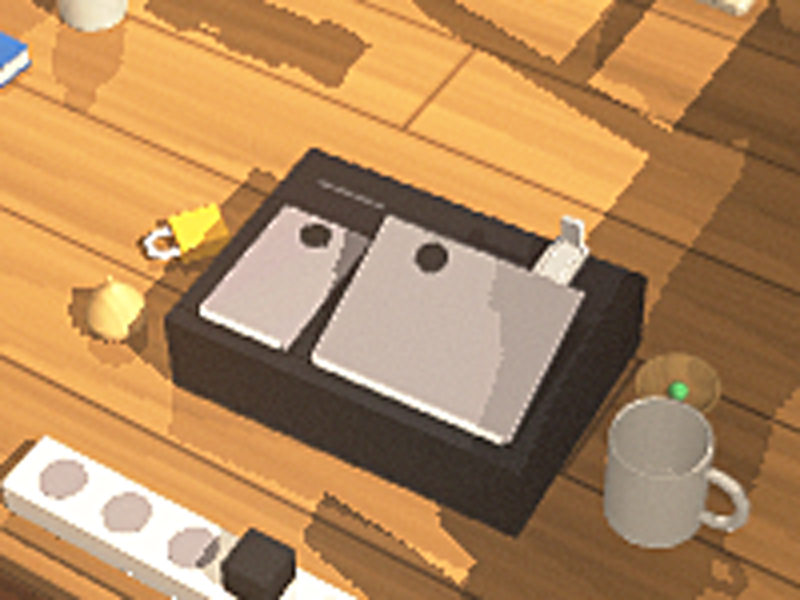

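The wide lid looks ajar: its pad is now at full-image px (277.6,224), against (279,231) before, and it casts a shadow on the narrow lid. I'll check the angle from that pad and the front corners, at crop (388,217) and (583,291).

Run:
```python
from h import *
c=dict(np.load('pics/scene.npz'))
def proj(P):
    a=np.linalg.inv(c["T"])@[*P,1]; x,y=a[:2]/a[2]; s=1+c["k1"]*(x*x+y*y)
    return np.array([(c["fx"]*x*s+c["cx"]-170)*4,(c["fy"]*y*s+c["cy"]-160)*4]).round(0)
for t in (0,.1,.2,.25,.3,.37,.45,.5):
    o=[]
    for r,y,h in((110,16,1.5),(130,-34,0),(130,136,0)):
        o.append(proj(box(90-r*np.cos(t)+h*np.sin(t),y,82+r*np.sin(t)+h*np.cos(t))))
    print(t,*o)
```

```text
0 [434. 284.] [391. 247.] [584. 324.]
0.1 [434. 275.] [391. 236.] [584. 313.]
0.2 [432. 267.] [389. 227.] [584. 304.]
0.25 [432. 264.] [388. 222.] [584. 299.]
0.3 [431. 260.] [387. 218.] [583. 295.]
0.37 [429. 256.] [384. 213.] [582. 290.]
0.45 [426. 252.] [381. 207.] [580. 285.]
0.5 [425. 250.] [379. 205.] [578. 283.]
```

The lid is at about 0.35 rad, inside the 0.25–0.5 range. The narrow lid is flat, the bolt is drawn and the arm is clear of everything.

```bash
python3 -c "
from plant import *
print(close_job())"
```

```text
the job is handed in; nothing more can be done
None
```

I handed the job in after about 10 s of robot time: the bolt is pushed back to its end stop, the wide lid stands ajar at about 0.35 rad by camera, the narrow lid looks shut, and I saw nothing else moved; no verdict came back.

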